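Free the stuck cup from the spring pot on the workshop bench

TASK

The metal cup is stuck inside the pot that is screwed to the bench: swing the keeper arm well away from over it, take the cup by its rim, twist it until its ears come out from under the pot's tabs, and pull it out without wrenching. Set it down gently, upright, in the middle of the cork mat in the tray's free bay and let go of it, leaving the keeper arm swung away and the jar, can, bottle and tool block undisturbed.

Things in the scene. Friction and masses are not known exactly. Their poses are not given: they have to be found in the camera images.
- pot: steel pot, 83 mm across, on a plywood base 12 mm thick screwed to the bench. Origin on the pot's axis at bench height, z up; the base spans x -56 to +100 mm, y -60 to +60 mm. Inner floor 17 mm above the bench, wall 4 mm. Two leaf springs inside, on its +x and -x sides, press on the cup with about 5 N each
- pot_rim (a point): centre of the pot's mouth, 64 mm above the bench, axes as the pot's. Two flat tabs 20 mm wide, 5 mm thick are turned inward at the rim on the pot's +y and -y sides, reaching in to 29.5 mm from the axis; the cup's ears are caught under them
- keeper (a joint): keeper arm: flat steel bar, 8 mm thick, 14 mm wide, top 115 mm above the bench. 0: straight across over the cup, pointing to the pot's -x; grows counter-clockwise seen from above (free end goes to the pot's -y side) up to 1.9 rad. Stiff (about 1.3 N at the knob), stays where left. Well away: more than about 1.4 rad (80 degrees)
- keeper_knob (a point): middle of the upright wooden knob (14 mm thick, 28 mm tall, top 143 mm above the bench) on the keeper arm's free end, 82 mm from the pivot
- keeper_pivot (a point): the keeper arm's pivot, 111 mm above the bench (cap's top 120 mm), on an upright post 18 mm thick that stands on the base 75 mm from the pot's axis on its +x side
- cup_mid (a point): centre (half-way up) of the plain aluminium cup nested in the pot: 85 mm tall, open on top, body 50 mm across, about 0.2 kg. z to its mouth. Two ears 14 mm wide stick out to 34 mm from the axis on the cup's own +y and -y sides, 33 to 39 mm above its bottom. It stands on the pot's inner floor
- cup_rim (a point): centre of the cup's mouth, 102 mm above the bench while nested; collar 56 mm across, 6 mm thick, 23 mm tall below it. While the cup's y axis is within 0.6 rad of the pot's y axis the ears are caught (2 mm play) and it cannot be pulled out; turned farther, either way, it pulls straight up against springs' friction (5 to 10 N)
- mat_top (a point): centre of the top of a fixed round cork mat, 74 mm across and 5 mm thick, top 11 mm above the bench, filling the free bay of the tray
- tray: fixed wooden tray 96 x 268 mm with three bays in a row along its own y axis (centres 87 mm apart), walls and dividers 24 mm tall and 6 mm thick; origin under its centre. One bay holds the cork mat, the other two the jar and the can
- jar_mid (a point): middle of an amber glass jar, 52 mm across, 85 mm tall, loose in a bay of the tray: leave alone
- can_mid (a point): middle of a can, 54 mm across, 80 mm tall, loose in a bay of the tray: leave alone
- bottle_mid (a point): middle of a grey plastic bottle, 54 mm across, 145 mm tall, standing loose on the bench between pot and tray: leave alone
- block_mid (a point): middle (half-way up to the handles' tops) of a wooden tool block 50 x 50 x 70 mm with four screwdrivers standing in it, their handles reaching 150 mm above the bench; loose on the bench beyond the bottle: leave alone
Things that resemble listed ones, but are neither listed nor needed, are in the scene too. What is shaped like the part that bears cup_mid but red or turquoise is not meant.

How it is judged:
By the outcome, as a careful person would: the job done as asked, in the order asked, and still so for the second after the job is handed in, with the robot touching nothing.
It also fails if it takes over 58 s, if anything falls off the work surface, if the arm or the gripper's body presses on something with over 40 N, if the wrist force passes 120 N, or if a joint passes its speed limit or range.

ROBOT

A 6-joint arm with a two-finger parallel gripper is mounted at the origin on the work surface. World frame = base frame: x ahead of the robot, y to its left, z up, the work surface at z = 0. Lengths are in m, angles in degrees, forces in N, time in s.
With the tool pointing down it reaches from about 0.375 to 0.9 m from the base axis. Payload 3.1 kg.
Tool frame: the origin (TCP) lies midway between the tips of the shut fingers; the grasp point (between the pads) lies bot.hold_point_z behind it (bot.hold_point_z is the distance from the TCP to the grasp point, in m); z points along the fingers, y is the direction in which the jaws open and shut (so a half turn about z gives the same grasp; the last joint's range is limited). The gripper opens to 87 mm and grips with 3 to 60 N. Pads are 19 mm wide; open, the fingers measure 117 mm over their backs; the gripper's body (75 mm by 190 mm) begins 51 mm behind the grasp point.
Start: joints at [66.721, 30.224, 82.088, -0, 67.689, -10.227], TCP at [0.141, 0.609, 0.223] pointing down, gripper open.
Joint ranges: [-176.69, 176.69], [-43.24, 126.21], [12.49, 139.97], [-82, 262], [0, 151.66], [-163.58, 163.58]. Speed limits (degrees/s): [159.86, 159.86, 180, 180, 180, 180].

INTERFACE

Orientations are given as a 3x3 rotation matrix whose columns are the frame's x, y, z axes.
In Python, from rig import bot, vision, order gives the robot as it stands. The module is installed in compiled form; this text tells all that it offers.
- The arm moves only by the tool move_arm, never from a script. Its argument "moves" is a list of rows, each an object of numbers: "hand": the finger opening in mm, from 0 to 87; "x", "y", "z": the shift along the tool's x, y, z in units of 25 mm (1.0 is 25 mm); "wx", "wy", "wz": the turn, a rotation vector about the tool's x, y, z in degrees. In form: [{"hand": .., "x": .., "y": .., "z": .., "wx": .., "wy": .., "wz": ..}, ...]. A call has 1 to 20 rows; each row shifts and turns the commanded pose from where the row before left it, along the tool's axes as they then stand; what a row does not reach is not made up. A row lasts 1/10 s, in which the tool goes at most 50 mm and 8.59 degrees, less where a joint would pass 70% of its speed; a pose out of reach is approached as far as the arm can. A call is refused whole if a number of a shift passes 1 or a number of a turn 8.59, either way. A call with a gripper value outside its range is refused whole. The fingers move at their own pace and stop on an object; the grip force is fixed at half the most. Time passes only in rows, so rows that do not move let the fingers close. It gives the time, the measured TCP pose, the force and the opening at its end, in the units of the state.
- bot.read_state(): the state, without advancing time (a new reading comes with each control period).
- vision.capture(name): name is "scene" or "side" or "wrist"; returns a dict with "image" (400x640x3 uint8, red, green, blue), "z_map" (400x640 float32, m along the optical axis (not along the pixel's ray), 0 where there is no reading), "fx", "fy", "cx", "cy" (pixels), "pose" (4x4, takes a point from camera to world coordinates); the wrist camera has in their place "hand_eye" (4x4, takes a point from camera to tool coordinates, whose origin is the TCP and whose axes are the flange's). Camera axes: x right, y down, z forward; pixel columns grow to the right and rows downward; lengths in m; the calibration is good to about 2 mm. The wrist camera is an equidistant fisheye: a pixel r from the principal point sees the ray r / f radians off the axis. A picture is of the moment at which its call begins: read the wrist's pose just before it.
- order.hand_in(): hands the job in, once; it reports no verdict.
The state is a dict: "time_s": time; "joint_positions": joint angles; "qvel": joint speeds; "tau": joint torques, N m; "position": TCP position; "tcp_rot": TCP orientation; "force": force on the tool from outside, world axes, zero at the start; "moment": the same for the moment, N m; "opening": opening from 0.0 (shut) to 1.0 (fully open).
Only numpy, scipy, OpenCV 4.12 (cv2) and the standard library are available. Lean on these libraries where they do the work, as an engineer would, in place of code of your own. Each camera call takes 0.05 s, during which the arm holds its last target.

## Working session

There is one attempt and no reset: what is moved stays moved. The work goes in short steps, Python scripts to look and compute and a tool call to move; the robot and the scene stay as the last step left them, time stands still between calls to the robot, and variables do not carry over. Pictures are saved under pics/ and viewed, and the job is handed in when it is done.

Besides the shell and the picture viewer there is one more tool, called after ">>>" by a JSON object that holds its "name" and its "arguments", one argument or row to a line. move_arm: Moves the arm, as the interface text tells. Its arguments: {"type":"object","properties":{"moves":{"type":"array"}},"required":["moves"]}

```bash
mkdir -p pics
cat > h.py <<'E'
import numpy as np, cv2
from rig import bot, vision, order
def save(n,im): cv2.imwrite(f'pics/{n}.png',im[:,:,::-1])
E
python3 - <<'E'
from h import *
s=bot.read_state();print(s, bot.hold_point_z)
for n in ['scene','side','wrist']:
    c=vision.capture(n); save(n+'0',c['image']); np.savez(n+'0.npz',**c)
    print(n,c['fx'],c['fy'],c['cx'],c['cy'],c.get('pose',c.get('hand_eye')))
E
```

```text
{'time_s': 0.0, 'joint_positions': array([ 6.67176679e+01,  3.02802783e+01,  8.21572939e+01, -2.02092459e-03,
        6.76874019e+01, -1.02274894e+01]), 'qvel': array([-0.03862339, -0.02748569,  0.08171877,  0.01430997, -0.03387075,
        0.03533436]), 'tau': array([ 1.04007500e-03, -4.40048504e+01, -1.76588416e+01,  6.33240142e-02,
        5.81604440e-02, -1.65644879e-04]), 'position': array([0.14086505, 0.6081638 , 0.22155251]), 'tcp_rot': array([[-9.74157184e-01,  2.25869629e-01, -8.32174986e-04],
       [ 2.25870883e-01,  9.74155161e-01, -2.01648498e-03],
       [ 3.55204843e-04, -2.15233743e-03, -9.99997621e-01]]), 'force': array([-0.45614123, -0.58416362,  0.40267861]), 'moment': array([-0.01441409, -0.03601395,  0.02532825]), 'opening': 0.9987229333472604} 0.0187
scene 405.47777661731374 405.47777661731374 319.2899239232082 199.07966079237087 [[-0.61470223  0.58306942 -0.53119791  1.04715977]
 [ 0.78875705  0.45280585 -0.41572729  0.36408874]
 [-0.00186835 -0.67453459 -0.73824088  0.81073946]
 [ 0.          0.          0.          1.        ]]
side 486.00103576169323 486.00103576169323 324.6089196739983 202.66486183952222 [[-0.99415853 -0.08163605  0.07060003  0.47271093]
 [-0.10792227  0.74426254 -0.65911005  0.71583425]
 [ 0.00126218 -0.6628792  -0.7487253   0.93172392]
 [ 0.          0.          0.          1.        ]]
wrist 309.70691628693146 309.70691628693146 322.91268059128083 196.40428428985882 [[ 3.15452787e-04 -9.64228735e-01 -2.65071400e-01  7.22390330e-02]
 [ 9.99999920e-01  3.68952253e-04 -1.52040554e-04  9.63027998e-05]
 [ 2.44400562e-04 -2.65071331e-01  9.64228775e-01 -1.62451368e-01]
 [ 0.00000000e+00  0.00000000e+00  0.00000000e+00  1.00000000e+00]]
```

View pics/scene0.png

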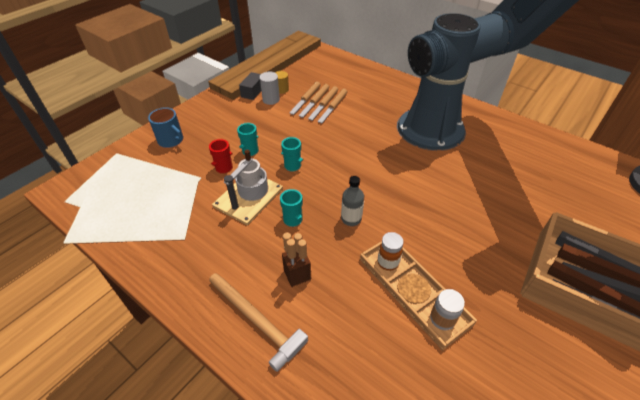

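View pics/side0.png

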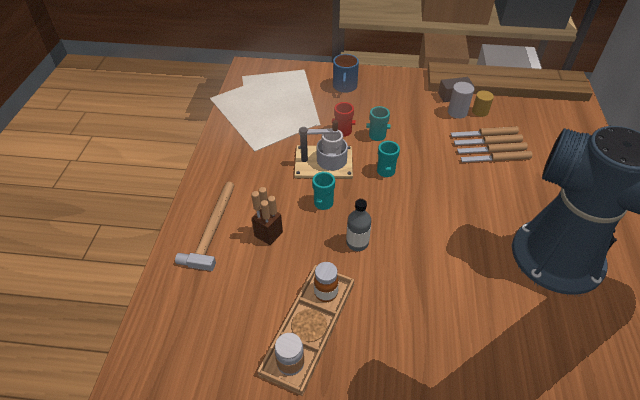

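View pics/wrist0.png

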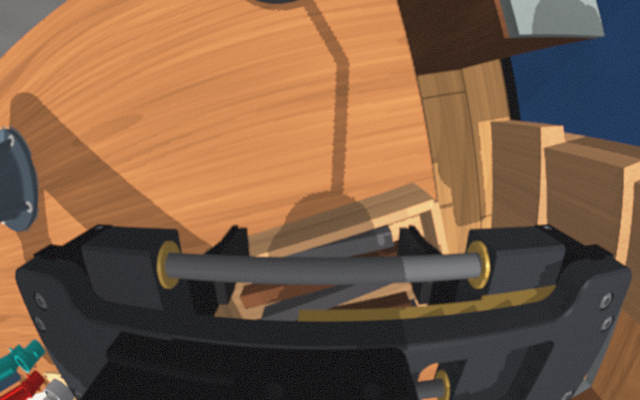

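The scene view shows the pot with the nested cup near (250,185), the mat near (415,288) and the bottle near (352,200). The side view has the pot at (330,155), the mat at (310,323) and the keeper post at (304,145). I'll zoom in.

```bash
cat >> h.py <<'E'
def pts(c):
    z=c['z_map'];v,u=np.mgrid[0:400,0:640]
    P=np.stack([(u-c['cx'])/c['fx']*z,(v-c['cy'])/c['fy']*z,z,np.ones_like(z)],-1)@np.asarray(c['pose']).T
    P=P[...,:3]; P[z<=0]=np.nan; return P
def cast(c,u,v,h):
    T=np.asarray(c['pose']);d=T[:3,:3]@np.array([(u-c['cx'])/c['fx'],(v-c['cy'])/c['fy'],1]);o=T[:3,3]
    return o+d*(h-o[2])/d[2]
def proj(c,p):
    T=np.asarray(c['pose']);q=T[:3,:3].T@(np.asarray(p)-T[:3,3]);return q[0]/q[2]*c['fx']+c['cx'],q[1]/q[2]*c['fy']+c['cy']
E
python3 - <<'E'
from h import *
a=np.load('scene0.npz');b=np.load('side0.npz')
A=cv2.resize(a['image'][140:230,200:320],None,fx=6,fy=6,interpolation=cv2.INTER_CUBIC)
B=cv2.resize(b['image'][90:190,270:390],None,fx=6,fy=6,interpolation=cv2.INTER_CUBIC)
save('za',A);save('zb',B)
for n,c in(('scene',a),('side',b)):
    P=pts(c)
    print(n,np.nanmedian(P[300:310,400:410,2]) )
P=pts(b)
for u,v in [(332,135),(332,155),(304,130),(320,131),(335,127),(310,323),(326,270),(289,343),(360,205),(267,222),(323,180),(388,150),(379,112),(344,108)]:
    print(u,v,np.round(P[v,u],3))
E
```

```text
scene 0.013331458269585594
side 0.00022765312599642984
332 135 [ 0.559 -0.275  0.081]
332 155 [ 0.553 -0.215  0.064]
304 130 [ 0.629 -0.241  0.12 ]
320 131 [ 0.588 -0.25   0.113]
335 127 [ 0.55  -0.251  0.128]
310 323 [0.554 0.24  0.011]
326 270 [0.529 0.157 0.087]
289 343 [0.58  0.324 0.087]
360 205 [0.47  0.021 0.145]
267 222 [0.678 0.032 0.072]
323 180 [ 0.567 -0.129  0.057]
388 150 [ 0.408 -0.261  0.055]
379 112 [ 0.438 -0.403  0.068]
344 108 [ 0.538 -0.413  0.067]
```

View pics/za.png

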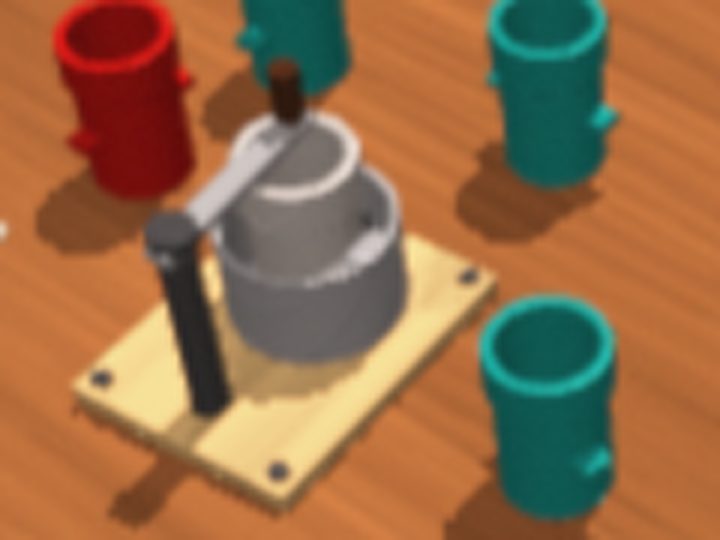

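View pics/zb.png

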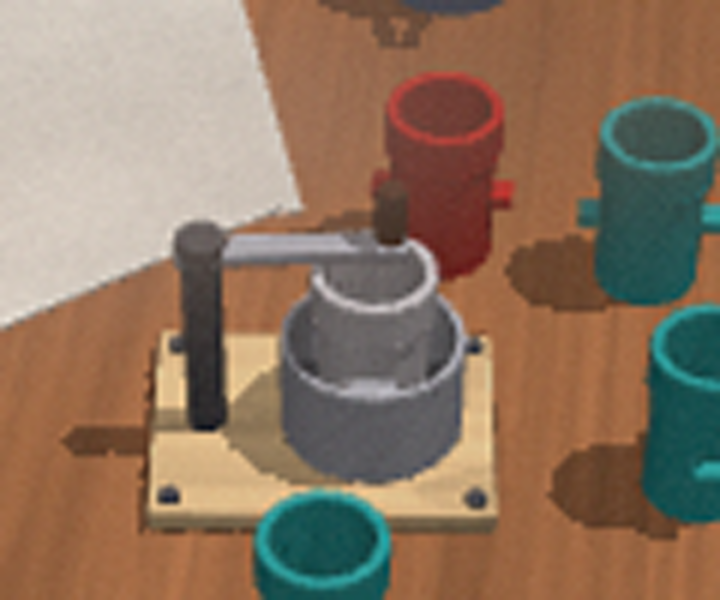

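Run:
```python
from h import *
a=np.load('scene0.npz');b=np.load('side0.npz')
for n,c in(('scene',a),('side',b)):
    P=pts(c); im=c['image'].astype(int); hsv=cv2.cvtColor(c['image'],cv2.COLOR_RGB2HSV)
    near=(np.hypot(P[...,0]-.56,P[...,1]+.24)<.13)
    # base top: edge rays from yellow mask
    ye=near&(P[...,2]>.006)&(P[...,2]<.018)
    q=P[ye][:,:2].astype(np.float32); r=cv2.minAreaRect(q); print(n,'base',len(q),np.round(r[0],4),np.round(r[1],4),round(r[2],1))
    def circ(m):
        q=P[m][:,:2]; A=np.c_[2*q,np.ones(len(q))]; s=np.linalg.lstsq(A,(q**2).sum(1),rcond=None)[0]; return len(q),np.round(s[:2],4),round(float(np.sqrt(s[2]+s[0]**2+s[1]**2)),4)
    near2=(np.hypot(P[...,0]-.556,P[...,1]+.24)<.06)
    m=near2&(abs(P[...,2]-.102)<.003); 
    print('cup rim',circ(m)); vv,uu=np.nonzero(m); print(uu.min(),uu.max(),vv.min(),vv.max())
    m=near2&(abs(P[...,2]-.064)<.002)
    q=P[m];print('potrim',circ(m))
    m=near&(P[...,2]>.117)&(P[...,2]<.123)
    print('cap-ish',m.sum(),np.round(np.median(P[m],0),4))
    m=near&(P[...,2]>.112)&(P[...,2]<.1165); q=P[m][:,:2]; mu=q.mean(0);w=np.linalg.svd(q-mu)[2][0]; print('bar',len(q),mu,np.degrees(np.arctan2(w[1],w[0])))
    m=near&(P[...,2]>.125); print('knob',m.sum(),np.round(P[m].mean(0),4), P[m][:,2].max())
    for nm,x,y,r in(('jar',.529,.157,.04),('can',.58,.324,.04),('bottle',.47,.021,.03)):
        m=(np.hypot(P[...,0]-x,P[...,1]-y)<r); zt=np.nanmax(P[m][:,2]); m&=P[...,2]>zt-.004; print(nm,zt,circ(m))
    m=(np.hypot(P[...,0]-.554,P[...,1]-.24)<.06)&(P[...,2]>.0085)&(P[...,2]<.0135)&(hsv[...,1]>0); q=P[m][:,:2].astype(np.float32);print('mat',cv2.minEnclosingCircle(q),q.mean(0))
    m=(np.hypot(P[...,0]-.554,P[...,1]-.24)<.16)&(P[...,2]>.020)&(P[...,2]<.027); print('tray',cv2.minAreaRect(P[m][:,:2].astype(np.float32)))
```

```text
scene base 1159 [ 0.5667 -0.2484] [0.2155 0.1931] 36.2
cup rim (68, array([ 0.5566, -0.2496]), 0.0251)
238 259 159 173
potrim (83, array([ 0.5587, -0.2465]), 0.0331)
cap-ish 58 [ 0.63   -0.243   0.1195]
bar 122 [ 0.59123899 -0.24821317] 10.549425804022372
knob 41 [ 0.5513 -0.2529  0.1364] 0.1439629037337623
jar 0.0941798128591631 (141, array([0.528 , 0.1618]), 0.0162)
can 0.0884929644407223 (360, array([0.5799, 0.3279]), 0.0175)
bottle 0.14657226323509176 (60, array([0.4685, 0.0158]), 0.0089)
mat ((0.5547803640365601, 0.24025273323059082), 0.05962967500090599) [0.5543252  0.24429557]
tray ((0.5535523295402527, 0.24424295127391815), (0.2682988941669464, 0.09802430123090744), 72.61273193359375)
side base 990 [ 0.5615 -0.2661] [0.2253 0.186 ] 17.6
cup rim (77, array([ 0.5579, -0.25  ]), 0.0253)
322 342 128 143
potrim (116, array([ 0.5578, -0.2509]), 0.0359)
cap-ish 71 [ 0.6253 -0.2456  0.1197]
bar 99 [ 0.59007704 -0.24781345] 9.555389774052841
knob 47 [ 0.5513 -0.2531  0.137 ] 0.14701651638050084
jar 0.09560874745341319 (161, array([0.5299, 0.161 ]), 0.0162)
can 0.09021954979589997 (271, array([0.5816, 0.327 ]), 0.0175)
bottle 0.1490574136486904 (52, array([0.4703, 0.0155]), 0.0085)
mat ((0.5519793629646301, 0.2394154667854309), 0.05982820689678192) [0.55491453 0.24207325]
tray ((0.5558813810348511, 0.2444734424352646), (0.26890987157821655, 0.0969485491514206), 72.62969970703125)
```

Run:
```python
from h import *
b=np.load('side0.npz');a=np.load('scene0.npz')
f=lambda u,v:cast(b,270+(u+.5)/6-.5,90+(v+.5)/6-.5,.012)
g=lambda u,v:cast(a,200+(u+.5)/6-.5,140+(v+.5)/6-.5,.012)
for nm,p in (('FL',f(148,515)),('FR',f(496,517)),('BL',f(161,332)),('BR',f(490,338)),('screws side',f(168,495)),('',f(476,497)),('',f(179,344)),('',f(473,346)),('scene screws',g(100,378)),('',g(278,470)),('',g(470,276))): print(nm,np.round(p[:2],4))
```

```text
FL [ 0.6501 -0.1812]
FR [ 0.4967 -0.1968]
BL [ 0.6621 -0.3017]
BR [ 0.5078 -0.3144]
screws side [ 0.6431 -0.1946]
 [ 0.5065 -0.2083]
 [ 0.6525 -0.2943]
 [ 0.5154 -0.308 ]
scene screws [ 0.6498 -0.2936]
 [ 0.6392 -0.1939]
 [ 0.5026 -0.2066]
```

>>> {"name": "move_arm", "arguments": {
  "moves": [
    {"hand":87,"x":-1,"y":-1},
    {"hand":87,"x":-1,"y":-1},
    {"hand":87,"x":-1,"y":-1},
    {"hand":87,"x":-1,"y":-1},
    {"hand":87,"x":-1,"y":-1},
    {"hand":87,"x":-1,"y":-1},
    {"hand":87,"x":-1,"y":-1},
    {"hand":87,"x":-1,"y":-1},
    {"hand":87,"x":-1,"y":-1},
    {"hand":87,"x":-1,"y":-1},
    {"hand":87,"x":-1,"y":-1},
    {"hand":87,"x":-1,"y":-1},
    {"hand":87,"x":-1,"y":-1},
    {"hand":87,"x":-1,"y":-1},
    {"hand":87,"x":-1,"y":-1},
    {"hand":87,"x":-1,"y":-1},
    {"hand":87,"x":-1,"y":-1},
    {"hand":87,"x":-1,"y":-1},
    {"hand":87,"x":-0.8,"y":-1},
    {"hand":87,"x":-0.6,"y":-1}
  ]
}}

```text
schema error: expected keys hand, x, y, z, wx, wy, wz
```

```bash
cat >> h.py <<'E'
def go(x,y,z,yaw=None):
    s=bot.read_state();R=np.asarray(s['tcp_rot']);p=np.asarray(s['position'])
    d=R.T@(np.array([x,y,z])-p)/.025
    cy=np.degrees(np.arctan2(R[1,1],R[0,1]))
    print('t',round(s['time_s'],2),'pos',np.round(p,4),'yaw',round(cy,1),'tz',np.round(R[:,2],3),'F',np.round(s['force'],1),'open',round(s['opening']*87,1),'q',np.round(s['joint_positions'],1))
    print('units',np.round(d,2),'' if yaw is None else 'wz %.1f'%(-(yaw-cy)))
E
python3 -c "
from h import *
go(.5495,-.2525,.22,-84.3)"
```

```text
t 0.15 pos [0.1409 0.6083 0.2218] yaw 76.9 tz [-0.001 -0.002 -1.   ] F [ 0.6  0.3 -0.1] open 86.7 q [ 66.7  30.3  82.1  -0.   67.7 -10.2]
units [-23.7  -29.85   0.12] wz 161.2
```

>>> {"name": "move_arm", "arguments": {
  "moves": [
    {"hand":87,"x":-1,"y":-1,"z":0,"wx":0,"wy":0,"wz":0},
    {"hand":87,"x":-1,"y":-1,"z":0,"wx":0,"wy":0,"wz":0},
    {"hand":87,"x":-1,"y":-1,"z":0,"wx":0,"wy":0,"wz":0},
    {"hand":87,"x":-1,"y":-1,"z":0,"wx":0,"wy":0,"wz":0},
    {"hand":87,"x":-1,"y":-1,"z":0,"wx":0,"wy":0,"wz":0},
    {"hand":87,"x":-1,"y":-1,"z":0,"wx":0,"wy":0,"wz":0},
    {"hand":87,"x":-1,"y":-1,"z":0,"wx":0,"wy":0,"wz":0},
    {"hand":87,"x":-1,"y":-1,"z":0,"wx":0,"wy":0,"wz":0},
    {"hand":87,"x":-1,"y":-1,"z":0,"wx":0,"wy":0,"wz":0},
    {"hand":87,"x":-1,"y":-1,"z":0,"wx":0,"wy":0,"wz":0},
    {"hand":87,"x":-1,"y":-1,"z":0,"wx":0,"wy":0,"wz":0},
    {"hand":87,"x":-1,"y":-1,"z":0,"wx":0,"wy":0,"wz":0},
    {"hand":87,"x":-1,"y":-1,"z":0,"wx":0,"wy":0,"wz":0},
    {"hand":87,"x":-1,"y":-1,"z":0,"wx":0,"wy":0,"wz":0},
    {"hand":87,"x":-1,"y":-1,"z":0,"wx":0,"wy":0,"wz":0},
    {"hand":87,"x":-1,"y":-1,"z":0,"wx":0,"wy":0,"wz":0},
    {"hand":87,"x":-1,"y":-1,"z":0,"wx":0,"wy":0,"wz":0},
    {"hand":87,"x":-1,"y":-1,"z":0,"wx":0,"wy":0,"wz":0},
    {"hand":87,"x":-1,"y":-1,"z":0,"wx":0,"wy":0,"wz":0},
    {"hand":87,"x":-1,"y":-1,"z":0,"wx":0,"wy":0,"wz":0}
  ]
}}

```text
time_s: 2.15
position: [0.5157, 0.0075, 0.2224]
tcp_rot: [[-0.974, 0.226, -0.0], [0.226, 0.974, 0.0], [0.0, 0.0, -1.0]]
force: [0.2, 1.3, -0.4]
opening: 1.002
```

```bash
python3 -c "
from h import *
go(.5495,-.2525,.22,-84.3)"
```

```text
t 2.15 pos [0.5157 0.0075 0.2224] yaw 76.9 tz [-0.  0. -1.] F [ 0.2  1.3 -0.4] open 87.2 q [-11.6  21.9  97.6   0.   60.5 -88.5]
units [-3.67 -9.82  0.09] wz 161.2
```

>>> {"name": "move_arm", "arguments": {
  "moves": [
    {"hand":87,"x":-0.4,"y":-1,"z":0,"wx":0,"wy":0,"wz":0},
    {"hand":87,"x":-0.4,"y":-1,"z":0,"wx":0,"wy":0,"wz":0},
    {"hand":87,"x":-0.4,"y":-1,"z":0,"wx":0,"wy":0,"wz":0},
    {"hand":87,"x":-0.4,"y":-1,"z":0,"wx":0,"wy":0,"wz":0},
    {"hand":87,"x":-0.4,"y":-1,"z":0,"wx":0,"wy":0,"wz":0},
    {"hand":87,"x":-0.4,"y":-1,"z":0,"wx":0,"wy":0,"wz":0},
    {"hand":87,"x":-0.4,"y":-1,"z":0,"wx":0,"wy":0,"wz":0},
    {"hand":87,"x":-0.4,"y":-1,"z":0,"wx":0,"wy":0,"wz":0},
    {"hand":87,"x":-0.4,"y":-1,"z":0,"wx":0,"wy":0,"wz":0},
    {"hand":87,"x":0,"y":-0.7,"z":0,"wx":0,"wy":0,"wz":0},
    {"hand":87,"x":0,"y":0,"z":0,"wx":0,"wy":0,"wz":8.5},
    {"hand":87,"x":0,"y":0,"z":0,"wx":0,"wy":0,"wz":8.5},
    {"hand":87,"x":0,"y":0,"z":0,"wx":0,"wy":0,"wz":8.5},
    {"hand":87,"x":0,"y":0,"z":0,"wx":0,"wy":0,"wz":8.5},
    {"hand":87,"x":0,"y":0,"z":0,"wx":0,"wy":0,"wz":8.5},
    {"hand":87,"x":0,"y":0,"z":0,"wx":0,"wy":0,"wz":8.5},
    {"hand":87,"x":0,"y":0,"z":0,"wx":0,"wy":0,"wz":8.5},
    {"hand":87,"x":0,"y":0,"z":0,"wx":0,"wy":0,"wz":8.5},
    {"hand":87,"x":0,"y":0,"z":0,"wx":0,"wy":0,"wz":8.5},
    {"hand":87,"x":0,"y":0,"z":0,"wx":0,"wy":0,"wz":8.5}
  ]
}}

```text
time_s: 4.15
position: [0.5474, -0.2471, 0.2223]
tcp_rot: [[0.146, 0.989, -0.001], [0.989, -0.146, 0.001], [0.001, -0.001, -1.0]]
force: [-0.6, -0.1, -0.0]
opening: 1.0
```

>>> {"name": "move_arm", "arguments": {
  "moves": [
    {"hand":50,"x":0,"y":0,"z":0,"wx":0,"wy":0,"wz":8.5},
    {"hand":40,"x":0,"y":0,"z":0,"wx":0,"wy":0,"wz":8.5},
    {"hand":40,"x":0,"y":0,"z":0,"wx":0,"wy":0,"wz":8.5},
    {"hand":40,"x":0,"y":0,"z":0,"wx":0,"wy":0,"wz":8.5},
    {"hand":40,"x":0,"y":0,"z":0,"wx":0,"wy":0,"wz":8.5},
    {"hand":40,"x":0,"y":0,"z":0,"wx":0,"wy":0,"wz":8.5},
    {"hand":40,"x":0,"y":0,"z":0,"wx":0,"wy":0,"wz":8.5},
    {"hand":40,"x":0,"y":0,"z":0,"wx":0,"wy":0,"wz":8.5},
    {"hand":40,"x":0,"y":0,"z":0,"wx":0,"wy":0,"wz":8.2}
  ]
}}

```text
time_s: 5.05
position: [0.5474, -0.2471, 0.2223]
tcp_rot: [[0.996, 0.094, -0.001], [0.094, -0.996, 0.001], [-0.001, -0.001, -1.0]]
force: [1.2, -1.1, 0.5]
opening: 0.47
```

Run:
```python
from h import *
go(.5495,-.2525,.145,-84.3)
for n in ['side','wrist']:
    c=vision.capture(n); save(n+'1',c['image']); np.savez(n+'1.npz',**c)
```

```text
t 5.05 pos [ 0.5474 -0.2471  0.2223] yaw -84.6 tz [-0.001  0.001 -1.   ] F [ 1.2 -1.1  0.5] open 40.9 q [-34.9  28.4  85.7   0.   66.   49.6]
units [0.07 0.23 3.09] wz -0.3
```

View pics/wrist1.png

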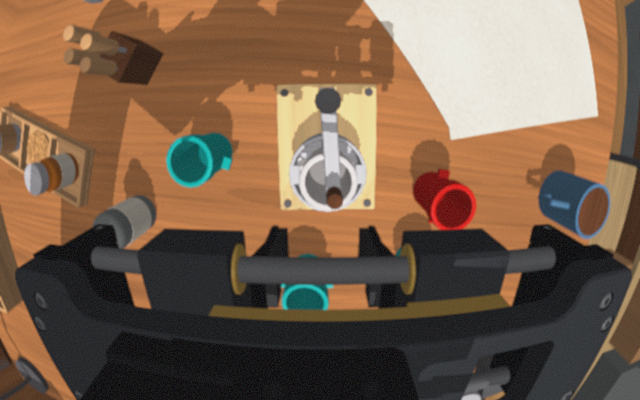

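View pics/side1.png

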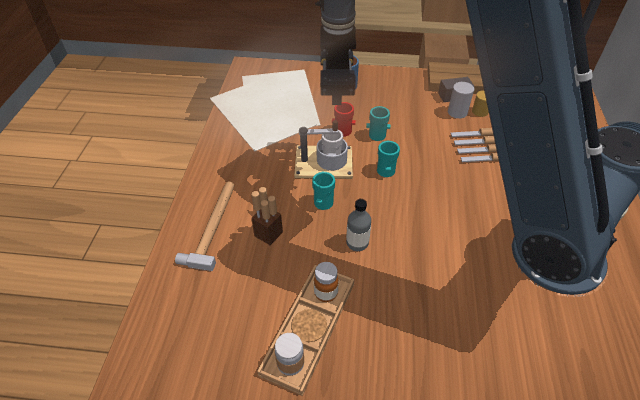

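```bash
cat >> h.py <<'E'
def wproj(c,s,p):
    R=np.asarray(s['tcp_rot']);q=R.T@(np.asarray(p)-np.asarray(s['position']))
    T=np.asarray(c['hand_eye']);q=T[:3,:3].T@(q-T[:3,3])
    th=np.arctan2(np.hypot(q[0],q[1]),q[2]);r=th*c['fx'];h=np.hypot(q[0],q[1])
    return c['cx']+r*q[0]/h, c['cy']+r*q[1]/h
def wcast(c,s,u,v,h):
    dx,dy=u-c['cx'],v-c['cy'];r=np.hypot(dx,dy);th=r/c['fx']
    d=np.array([np.sin(th)*dx/r,np.sin(th)*dy/r,np.cos(th)])
    T=np.asarray(c['hand_eye']);R=np.asarray(s['tcp_rot'])
    o=R@T[:3,3]+s['position'];d=R@T[:3,:3]@d
    return o+d*(h-o[2])/d[2]
E
python3 - <<'E'
from h import *
s=bot.read_state();w=dict(np.load('wrist1.npz'));b=np.load('side1.npz')
print('tcp in side',proj(b,s['position']),'wrist tcp',wproj(w,s,s['position']))
for nm,u,v,h in(('knobtop',335,203,.143),('knobbot',334,190,.115),('cap',328,101,.12),('cup',328,180,.102),):
    print(nm,wcast(w,s,u,v,h))
for nm,u,v in(('s',284,92),('s',369,92),('s',369,204),('s',287,203)): print(wcast(w,s,u,v,.012))
im=w['image'][70:230,250:410]; save('zw1',cv2.resize(im,None,fx=4,fy=4,interpolation=cv2.INTER_CUBIC)[:600])
E
```

```text
tcp in side (np.float64(336.4986157533933), np.float64(97.83328465737978)) wrist tcp (np.float64(322.7925999951995), np.float64(243.81105025015765))
knobtop [ 0.54906936 -0.25694147  0.143     ]
knobbot [ 0.55282915 -0.25664784  0.115     ]
cap [ 0.6306414  -0.24304196  0.12      ]
cup [ 0.55858859 -0.25080887  0.102     ]
[ 0.6409182  -0.19106596  0.012     ]
[ 0.65139062 -0.29173306  0.012     ]
[ 0.51331789 -0.30924256  0.012     ]
[ 0.50415935 -0.20588605  0.012     ]
```

View pics/zw1.png

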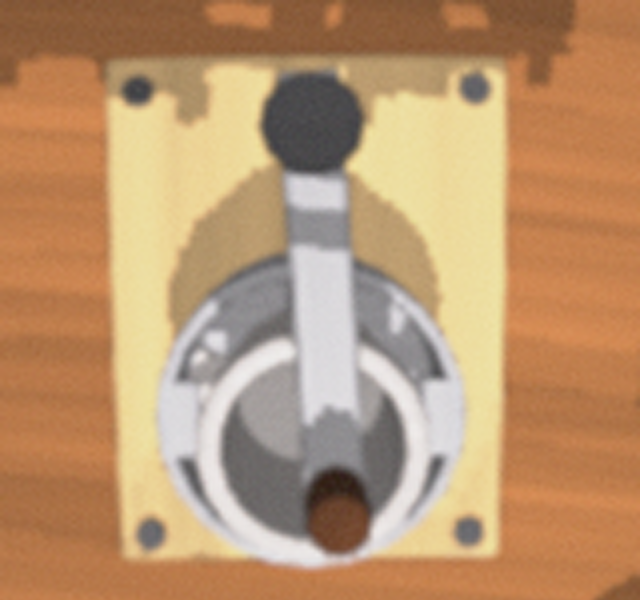

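Run:
```python
from h import *
go(.5505,-.255,.120,-82)
```

```text
t 5.15 pos [ 0.5475 -0.2472  0.2223] yaw -84.2 tz [-0.001  0.001 -1.   ] F [-0.6 -0.1 -0.4] open 39.8 q [-34.9  28.4  85.7   0.   66.   49.3]
units [0.09 0.33 4.09] wz -2.2
```

>>> {"name": "move_arm", "arguments": {
  "moves": [
    {"hand":40,"x":0.09,"y":0.33,"z":0,"wx":0,"wy":0,"wz":-2},
    {"hand":40,"x":0,"y":0,"z":0.7,"wx":0,"wy":0,"wz":0},
    {"hand":40,"x":0,"y":0,"z":0.7,"wx":0,"wy":0,"wz":0},
    {"hand":40,"x":0,"y":0,"z":0.7,"wx":0,"wy":0,"wz":0},
    {"hand":40,"x":0,"y":0,"z":0.7,"wx":0,"wy":0,"wz":0},
    {"hand":40,"x":0,"y":0,"z":0.7,"wx":0,"wy":0,"wz":0},
    {"hand":40,"x":0,"y":0,"z":0.6,"wx":0,"wy":0,"wz":0},
    {"hand":30,"x":0,"y":0,"z":0,"wx":0,"wy":0,"wz":0},
    {"hand":21,"x":0,"y":0,"z":0,"wx":0,"wy":0,"wz":0},
    {"hand":21,"x":0,"y":0,"z":0,"wx":0,"wy":0,"wz":0}
  ]
}}

```text
time_s: 6.15
position: [0.5518, -0.256, 0.121]
tcp_rot: [[0.991, 0.136, 0.001], [0.136, -0.991, -0.001], [0.001, 0.001, -1.0]]
force: [0.6, -0.3, -0.1]
opening: 0.287
```

Run:
```python
from h import *
go(.5505,-.255,.120,-82)
for n in ['scene','wrist']:
    c=vision.capture(n); save(n+'2',c['image']); np.savez(n+'2.npz',**c)
a=np.load('scene2.npz');w=np.load('wrist2.npz')
A=cv2.resize(a['image'][110:210,190:310],None,fx=5,fy=5,interpolation=cv2.INTER_CUBIC)
B=cv2.resize(w['image'][60:300,200:440],None,fx=2,fy=2,interpolation=cv2.INTER_CUBIC)
B=cv2.copyMakeBorder(B,0,20,0,0,cv2.BORDER_CONSTANT)
A=A[:500,:320*0+320] if 0 else cv2.resize(A,(320*1,267)); A=cv2.copyMakeBorder(A,0,500-267,0,0,cv2.BORDER_CONSTANT)
save('z2',np.hstack([A,B]))
```

```text
t 6.15 pos [ 0.5518 -0.256   0.121 ] yaw -82.2 tz [ 0.001 -0.001 -1.   ] F [ 0.6 -0.3 -0.1] open 24.9 q [-35.4  36.2  89.7   0.   54.   46.8]
units [-0.04 -0.05  0.04] wz -0.2
```

View pics/z2.png

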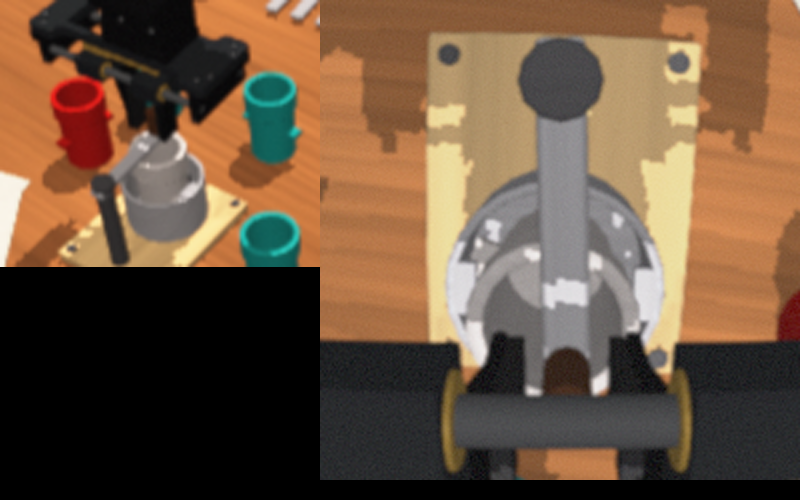

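The knob sits between the fingers: brown at (567,370) in the right-hand crop. I'll sweep it along the arc now.

>>> {"name": "move_arm", "arguments": {
  "moves": [
    {"hand":21,"x":0.01,"y":0.15,"z":0,"wx":0,"wy":0,"wz":-2.5},
    {"hand":21,"x":0.01,"y":0.29,"z":0,"wx":0,"wy":0,"wz":-5},
    {"hand":21,"x":0.01,"y":0.29,"z":0,"wx":0,"wy":0,"wz":-5},
    {"hand":21,"x":0.01,"y":0.29,"z":0,"wx":0,"wy":0,"wz":-5},
    {"hand":21,"x":0.01,"y":0.29,"z":0,"wx":0,"wy":0,"wz":-5},
    {"hand":21,"x":0.01,"y":0.29,"z":0,"wx":0,"wy":0,"wz":-5},
    {"hand":21,"x":0.01,"y":0.29,"z":0,"wx":0,"wy":0,"wz":-5},
    {"hand":21,"x":0.01,"y":0.29,"z":0,"wx":0,"wy":0,"wz":-5},
    {"hand":21,"x":0.01,"y":0.29,"z":0,"wx":0,"wy":0,"wz":-5}
  ]
}}

```text
time_s: 7.15
position: [0.5801, -0.3081, 0.1206]
tcp_rot: [[0.636, 0.771, -0.0], [0.771, -0.636, 0.001], [0.001, -0.001, -1.0]]
force: [-0.5, 1.4, 0.8]
opening: 0.246
```

Run:
```python
from h import *
import math
th=np.radians(187.5+42.5); print(.6305+.082*np.cos(th),-.2435+.082*np.sin(th))
go(.6305+.082*np.cos(th),-.2435+.082*np.sin(th),.120,-82+42.5)
```

```text
0.5777914160057037 -0.3063156443357562
t 7.15 pos [ 0.5801 -0.3081  0.1206] yaw -39.5 tz [-0.     0.001 -1.   ] F [-0.5  1.4  0.8] open 21.4 q [-37.7  39.4  82.1   0.1  58.5   1.8]
units [-0.   -0.12  0.03] wz -0.0
```

>>> {"name": "move_arm", "arguments": {
  "moves": [
    {"hand":21,"x":0.01,"y":0.29,"z":0,"wx":0,"wy":0,"wz":-5},
    {"hand":21,"x":0.01,"y":0.29,"z":0,"wx":0,"wy":0,"wz":-5},
    {"hand":21,"x":0.01,"y":0.29,"z":0,"wx":0,"wy":0,"wz":-5},
    {"hand":21,"x":0.01,"y":0.29,"z":0,"wx":0,"wy":0,"wz":-5},
    {"hand":21,"x":0.01,"y":0.29,"z":0,"wx":0,"wy":0,"wz":-5},
    {"hand":21,"x":0.01,"y":0.29,"z":0,"wx":0,"wy":0,"wz":-5},
    {"hand":21,"x":0.01,"y":0.29,"z":0,"wx":0,"wy":0,"wz":-5},
    {"hand":21,"x":0.01,"y":0.29,"z":0,"wx":0,"wy":0,"wz":-5},
    {"hand":21,"x":0.01,"y":0.29,"z":0,"wx":0,"wy":0,"wz":-5},
    {"hand":21,"x":0.01,"y":0.29,"z":0,"wx":0,"wy":0,"wz":-5},
    {"hand":21,"x":0.01,"y":0.29,"z":0,"wx":0,"wy":0,"wz":-5}
  ]
}}

```text
time_s: 8.25
position: [0.6544, -0.3252, 0.1204]
tcp_rot: [[-0.267, 0.964, -0.002], [0.964, 0.267, 0.001], [0.002, -0.002, -1.0]]
force: [-2.4, 0.9, -0.7]
opening: 0.24
```

Run:
```python
from h import *
th=np.radians(187.5+97.5); 
go(.6305+.082*np.cos(th),-.2435+.082*np.sin(th),.120,-82+97.5)
s=bot.read_state();c=vision.capture('wrist'); save('wrist3',c['image']); np.savez('wrist3.npz',**c)
```

```text
t 8.25 pos [ 0.6544 -0.3252  0.1204] yaw 15.5 tz [-0.002  0.001 -1.   ] F [-2.4  0.9 -0.7] open 20.9 q [-35.2  44.7  69.8  -0.   65.7 -50.6]
units [ 0.13 -0.08  0.01] wz -0.0
```

View pics/wrist3.png

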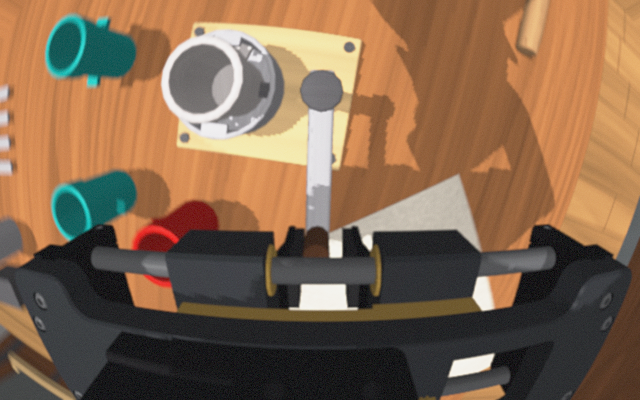

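>>> {"name": "move_arm", "arguments": {
  "moves": [
    {"hand":44,"x":0,"y":0,"z":0,"wx":0,"wy":0,"wz":0},
    {"hand":44,"x":0,"y":0,"z":0,"wx":0,"wy":0,"wz":0},
    {"hand":44,"x":0,"y":0,"z":-0.5,"wx":0,"wy":0,"wz":0},
    {"hand":44,"x":0,"y":0,"z":-1,"wx":0,"wy":0,"wz":0},
    {"hand":60,"x":0,"y":0,"z":-1,"wx":0,"wy":0,"wz":0},
    {"hand":87,"x":0,"y":0,"z":-1,"wx":0,"wy":0,"wz":0},
    {"hand":87,"x":0,"y":0,"z":-0.5,"wx":0,"wy":0,"wz":0}
  ]
}}

```text
time_s: 9.0
position: [0.6562, -0.3268, 0.2243]
tcp_rot: [[-0.262, 0.965, 0.005], [0.965, 0.262, -0.004], [-0.005, 0.004, -1.0]]
force: [1.0, 0.6, 0.0]
opening: 0.691
```

Run:
```python
from h import *
go(.558,-.251,.22,-75)
```

```text
t 9.0 pos [ 0.6562 -0.3268  0.2243] yaw 15.2 tz [ 0.005 -0.004 -1.   ] F [1.  0.6 0. ] open 60.1 q [-35.2  38.8  64.7   0.   76.1 -50.4]
units [ 3.96 -3.    0.14] wz 90.2
```

>>> {"name": "move_arm", "arguments": {
  "moves": [
    {"hand":87,"x":0.9,"y":-0.7,"z":0,"wx":0,"wy":0,"wz":0},
    {"hand":87,"x":1,"y":-0.8,"z":0,"wx":0,"wy":0,"wz":0},
    {"hand":87,"x":1,"y":-0.8,"z":0,"wx":0,"wy":0,"wz":0},
    {"hand":87,"x":1,"y":-0.7,"z":0,"wx":0,"wy":0,"wz":0},
    {"hand":87,"x":0,"y":0,"z":0,"wx":0,"wy":0,"wz":8.2},
    {"hand":87,"x":0,"y":0,"z":0,"wx":0,"wy":0,"wz":8.2},
    {"hand":87,"x":0,"y":0,"z":0,"wx":0,"wy":0,"wz":8.2},
    {"hand":87,"x":0,"y":0,"z":0,"wx":0,"wy":0,"wz":8.2},
    {"hand":87,"x":0,"y":0,"z":0,"wx":0,"wy":0,"wz":8.2},
    {"hand":87,"x":0,"y":0,"z":0,"wx":0,"wy":0,"wz":8.2},
    {"hand":87,"x":0,"y":0,"z":0,"wx":0,"wy":0,"wz":8.2},
    {"hand":87,"x":0,"y":0,"z":0,"wx":0,"wy":0,"wz":8.2},
    {"hand":87,"x":0,"y":0,"z":0,"wx":0,"wy":0,"wz":8.2},
    {"hand":87,"x":0,"y":0,"z":0,"wx":0,"wy":0,"wz":8.2},
    {"hand":87,"x":0,"y":0,"z":0,"wx":0,"wy":0,"wz":8.2}
  ]
}}

```text
time_s: 10.5
position: [0.5569, -0.2515, 0.2203]
tcp_rot: [[0.967, 0.253, 0.0], [0.253, -0.967, -0.0], [0.0, 0.0, -1.0]]
force: [-0.3, 0.4, -0.4]
opening: 0.996
```

Run:
```python
from h import *
go(.558,-.251,.22,-75)
s=bot.read_state();c=vision.capture('wrist'); save('wrist4',c['image']); np.savez('wrist4.npz',**c)
b=vision.capture('scene'); np.savez('scene4.npz',**b)
print(wproj(c,s,(.558,-.251,.102)))
B=cv2.resize(c['image'][60:235,240:420],None,fx=3.4,fy=3.4,interpolation=cv2.INTER_CUBIC)
save('zw4',B)
hsv=cv2.cvtColor(c['image'],cv2.COLOR_RGB2HSV)
for nm,u,v in (('cap',0,0),):pass
```

```text
t 10.5 pos [ 0.5569 -0.2515  0.2203] yaw -75.3 tz [ 0. -0. -1.] F [-0.3  0.4 -0.4] open 86.6 q [-34.8  29.3  84.3   0.   66.4  40.6]
units [ 0.05 -0.01  0.01] wz -0.3
(np.float64(322.6418025645485), np.float64(190.41157033305353))
```

View pics/zw4.png

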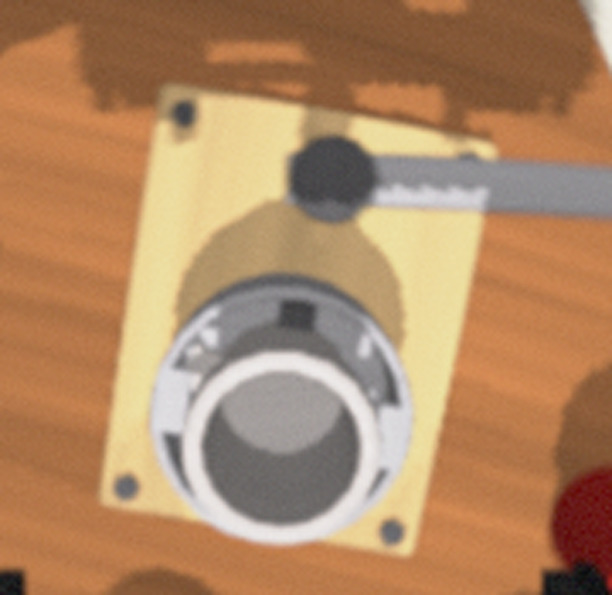

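Run:
```python
from h import *
s=bot.read_state();c=dict(np.load('wrist4.npz'))
f=lambda u,v,h:wcast(c,s,240+(u+.5)/3.4-.5,60+(v+.5)/3.4-.5,h)
cc=f(281,448,.102);print('cup',cc)
pr=[f(u,v,.064) for u,v in((152,420),(412,425),(280,277))]
print('pot rim pts',np.round(pr,4))
for u,v in((205,350),(195,375),(212,335),(363,345)):
    p=f(u,v,.055);d=p-cc;print(u,v,np.round(p,4),np.hypot(d[0],d[1]),np.degrees(np.arctan2(d[1],d[0]))-5.7)
I=c['image'][125:215,275:370]
hsv=cv2.resize(I,None,fx=6,fy=6,interpolation=cv2.INTER_LANCZOS4);save('zw4b',np.clip(hsv.astype(float)*1.0,0,255).astype(np.uint8))
b=np.load('scene4.npz');save('zs4',cv2.resize(b['image'][130:230,200:320],None,fx=6,fy=6,interpolation=cv2.INTER_CUBIC))
```

```text
cup [ 0.55702703 -0.2509505   0.102     ]
pot rim pts [[ 0.5458 -0.2122  0.064 ]
 [ 0.5653 -0.291   0.064 ]
 [ 0.599  -0.2393  0.064 ]]
205 350 [ 0.5698 -0.2226  0.055 ] 0.03111413861591357 59.98110643031093
195 375 [ 0.5612 -0.2215  0.055 ] 0.029761233795680075 76.16555168078371
212 335 [ 0.575  -0.2236  0.055 ] 0.03278950734680495 50.96829249459456
363 345 [ 0.5843 -0.2703  0.055 ] 0.0334335270254683 -40.99031700296453
```

View pics/zw4b.png

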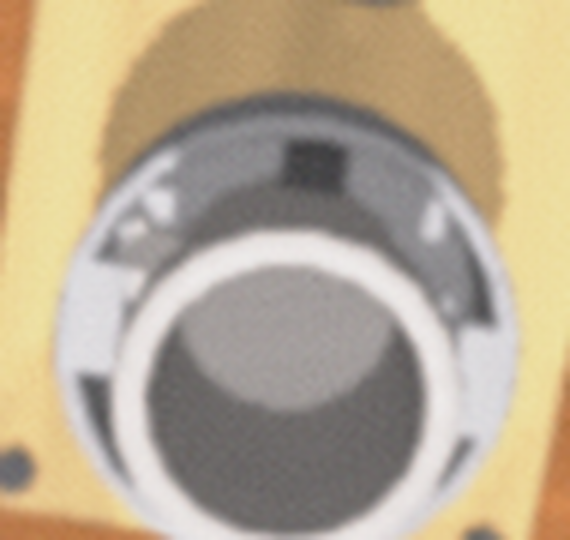

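View pics/zs4.png

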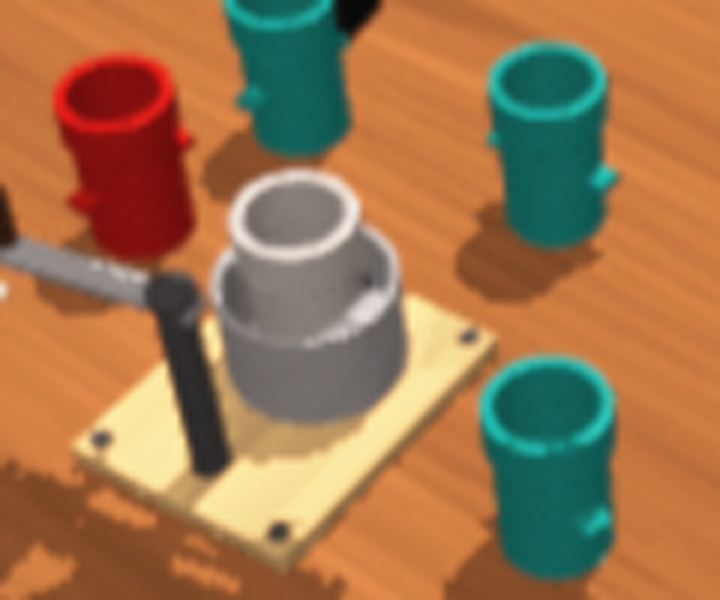

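The left ear peeks out at (150,245), just past the left tab on the pot's +x side, so the cup sits about -20° from the pot. A clockwise twist of about 38° should free it. I'll descend first.

>>> {"name": "move_arm", "arguments": {
  "moves": [
    {"hand":87,"x":0.01,"y":-0.04,"z":0.8,"wx":0,"wy":0,"wz":0},
    {"hand":87,"x":0,"y":0,"z":0.8,"wx":0,"wy":0,"wz":0},
    {"hand":87,"x":0,"y":0,"z":0.8,"wx":0,"wy":0,"wz":0},
    {"hand":87,"x":0,"y":0,"z":0.8,"wx":0,"wy":0,"wz":0},
    {"hand":87,"x":0,"y":0,"z":0.8,"wx":0,"wy":0,"wz":0},
    {"hand":87,"x":0,"y":0,"z":0.7,"wx":0,"wy":0,"wz":0},
    {"hand":87,"x":0,"y":0,"z":0.5,"wx":0,"wy":0,"wz":0},
    {"hand":87,"x":0,"y":0,"z":0.4,"wx":0,"wy":0,"wz":0},
    {"hand":87,"x":0,"y":0,"z":0.3,"wx":0,"wy":0,"wz":0},
    {"hand":87,"x":0,"y":0,"z":0,"wx":0,"wy":0,"wz":0}
  ]
}}

```text
time_s: 11.6
position: [0.5567, -0.2502, 0.0718]
tcp_rot: [[0.966, 0.26, -0.001], [0.26, -0.966, 0.001], [-0.001, -0.001, -1.0]]
force: [-0.8, 0.0, 0.8]
opening: 1.002
```

Run:
```python
from h import *
go(.557,-.2505,.073,-75)
c=vision.capture('wrist'); 
B=cv2.resize(c['image'][60:300,170:470],None,fx=2.4,fy=2.4,interpolation=cv2.INTER_CUBIC)
save('zw5',B)
```

```text
t 11.6 pos [ 0.5567 -0.2502  0.0718] yaw -74.9 tz [-0.001  0.001 -1.   ] F [-0.8  0.   0.8] open 87.2 q [-34.7  40.5  90.8  -0.   48.8  40.2]
units [ 0.01  0.02 -0.05] wz 0.1
```

View pics/zw5.png

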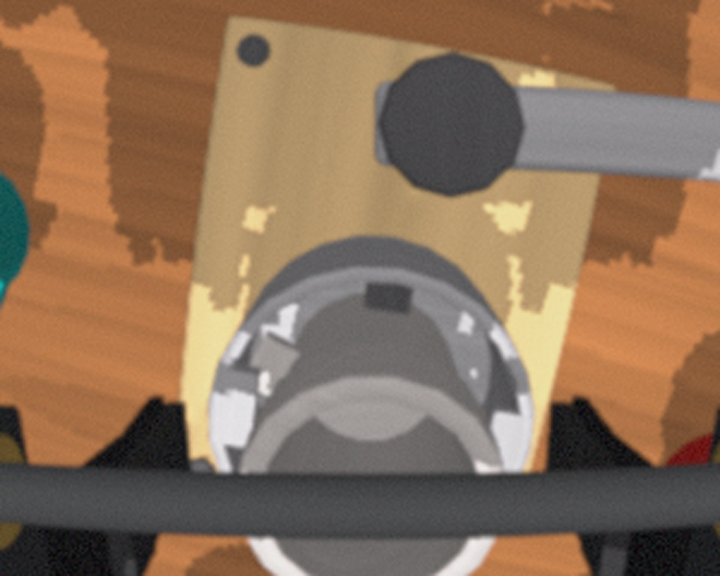

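The ear shows clearly at (272,355), so clockwise is right. I'll close on the collar.

>>> {"name": "move_arm", "arguments": {
  "moves": [
    {"hand":70,"x":0,"y":0,"z":0,"wx":0,"wy":0,"wz":0},
    {"hand":60,"x":0,"y":0,"z":0,"wx":0,"wy":0,"wz":0},
    {"hand":50,"x":0,"y":0,"z":0,"wx":0,"wy":0,"wz":0},
    {"hand":45,"x":0,"y":0,"z":0,"wx":0,"wy":0,"wz":0},
    {"hand":40,"x":0,"y":0,"z":0,"wx":0,"wy":0,"wz":0},
    {"hand":40,"x":0,"y":0,"z":0,"wx":0,"wy":0,"wz":0},
    {"hand":40,"x":0,"y":0,"z":0,"wx":0,"wy":0,"wz":0}
  ]
}}

```text
time_s: 12.35
position: [0.5573, -0.2507, 0.0728]
tcp_rot: [[0.966, 0.259, 0.001], [0.259, -0.966, -0.001], [0.0, 0.001, -1.0]]
force: [-0.2, -1.3, 1.3]
opening: 0.639
```

Run:
```python
from h import *
go(.557,-.2505,.073,-75)
```

```text
t 12.35 pos [ 0.5573 -0.2507  0.0728] yaw -75.0 tz [ 0.001 -0.001 -1.   ] F [-0.2 -1.3  1.3] open 55.6 q [-34.7  40.4  90.8  -0.   48.8  40.3]
units [-0.01 -0.01 -0.01] wz 0.0
```

Gripped at 55.6 mm with little side force. Now the twist, 5° per row.

>>> {"name": "move_arm", "arguments": {
  "moves": [
    {"hand":40,"x":0,"y":0,"z":0,"wx":0,"wy":0,"wz":3},
    {"hand":40,"x":0,"y":0,"z":0,"wx":0,"wy":0,"wz":5},
    {"hand":40,"x":0,"y":0,"z":0,"wx":0,"wy":0,"wz":5},
    {"hand":40,"x":0,"y":0,"z":0,"wx":0,"wy":0,"wz":5},
    {"hand":40,"x":0,"y":0,"z":0,"wx":0,"wy":0,"wz":5},
    {"hand":40,"x":0,"y":0,"z":0,"wx":0,"wy":0,"wz":5},
    {"hand":40,"x":0,"y":0,"z":0,"wx":0,"wy":0,"wz":5},
    {"hand":40,"x":0,"y":0,"z":0,"wx":0,"wy":0,"wz":3},
    {"hand":40,"x":0,"y":0,"z":0,"wx":0,"wy":0,"wz":0}
  ]
}}

```text
time_s: 13.25
position: [0.5572, -0.2504, 0.0728]
tcp_rot: [[0.934, -0.357, 0.0], [-0.357, -0.934, -0.0], [0.0, 0.0, -1.0]]
force: [-0.5, 0.5, 1.9]
opening: 0.637
```

Run:
```python
from h import *
go(.557,-.2505,.073,-111)
s=bot.read_state();print(s['moment'])
c=vision.capture('wrist'); 
B=cv2.resize(c['image'][60:300,170:470],None,fx=2.4,fy=2.4,interpolation=cv2.INTER_CUBIC)
save('zw6',B)
```

```text
t 13.25 pos [ 0.5572 -0.2504  0.0728] yaw -110.9 tz [ 0. -0. -1.] F [-0.5  0.5  1.9] open 55.4 q [-34.7  40.4  90.8   0.   48.8  76.3]
units [-0.01  0.01 -0.01] wz 0.1
[ 0.02096903  0.24549777 -0.08215135]
```

View pics/zw6.png

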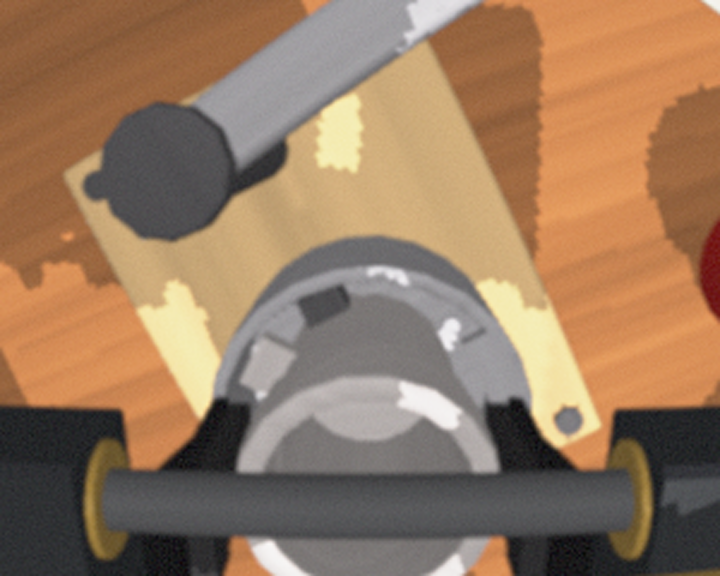

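Run:
```python
from h import *
s=bot.read_state();c=vision.capture('wrist')
cc=np.array([.557,-.2505,0])
for nm,u,v,h in(('ear',267,362,.056),('spring',325,305,.058)):
    p=wcast(c,s,170+u/2.4,60+v/2.4,h);d=p-cc;print(nm,p,np.hypot(d[0],d[1]),np.degrees(np.arctan2(d[1],d[0]))-5.7)
```

```text
ear [ 0.57975188 -0.23157718  0.056     ] 0.029592585847375046 34.05041534250864
spring [ 0.58874481 -0.25128459  0.058     ] 0.031754501028805865 -7.115811510741192
```

The ear is now about 56° from the tab axis, well past 34°. I'll pull straight up, slowly at first.

>>> {"name": "move_arm", "arguments": {
  "moves": [
    {"hand":40,"x":0,"y":0,"z":-0.05,"wx":0,"wy":0,"wz":0},
    {"hand":40,"x":0,"y":0,"z":-0.1,"wx":0,"wy":0,"wz":0},
    {"hand":40,"x":0,"y":0,"z":-0.1,"wx":0,"wy":0,"wz":0},
    {"hand":40,"x":0,"y":0,"z":-0.1,"wx":0,"wy":0,"wz":0},
    {"hand":40,"x":0,"y":0,"z":-0.1,"wx":0,"wy":0,"wz":0},
    {"hand":40,"x":0,"y":0,"z":-0.1,"wx":0,"wy":0,"wz":0}
  ]
}}

```text
time_s: 13.95
position: [0.5567, -0.2499, 0.0861]
tcp_rot: [[0.934, -0.357, -0.001], [-0.357, -0.934, 0.001], [-0.001, -0.0, -1.0]]
force: [1.2, 0.2, -8.3]
opening: 0.638
```

Run:
```python
from h import *
go(.557,-.2505,.23,-111)
c=vision.capture('side'); save('side7',cv2.resize(c['image'][80:200,250:410],None,fx=4,fy=4,interpolation=cv2.INTER_CUBIC))
```

```text
t 13.95 pos [ 0.5567 -0.2499  0.0861] yaw -110.9 tz [-0.001  0.001 -1.   ] F [ 1.2  0.2 -8.3] open 55.5 q [-34.7  39.2  90.5   0.   50.4  76.3]
units [ 0.01  0.01 -5.76] wz 0.1
```

View pics/side7.png

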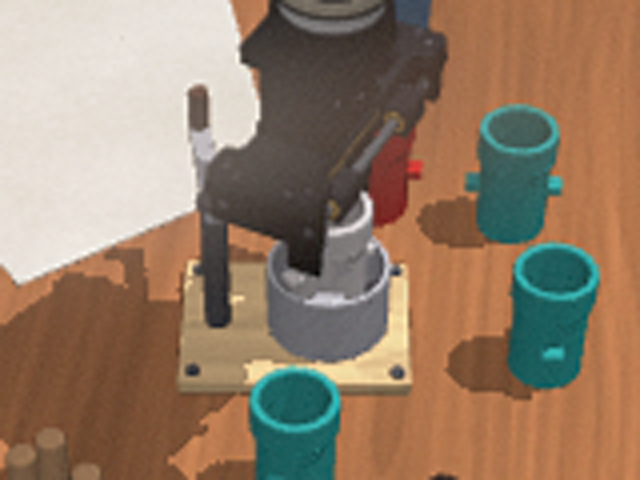

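The cup is rising at about 8 N, as expected. I'll keep pulling.

>>> {"name": "move_arm", "arguments": {
  "moves": [
    {"hand":40,"x":0,"y":0,"z":-0.2,"wx":0,"wy":0,"wz":0},
    {"hand":40,"x":0,"y":0,"z":-0.2,"wx":0,"wy":0,"wz":0},
    {"hand":40,"x":0,"y":0,"z":-0.2,"wx":0,"wy":0,"wz":0},
    {"hand":40,"x":0,"y":0,"z":-0.2,"wx":0,"wy":0,"wz":0},
    {"hand":40,"x":0,"y":0,"z":-0.2,"wx":0,"wy":0,"wz":0},
    {"hand":40,"x":0,"y":0,"z":-0.2,"wx":0,"wy":0,"wz":0},
    {"hand":40,"x":0,"y":0,"z":-0.3,"wx":0,"wy":0,"wz":0},
    {"hand":40,"x":0,"y":0,"z":-0.3,"wx":0,"wy":0,"wz":0},
    {"hand":40,"x":0,"y":0,"z":-0.4,"wx":0,"wy":0,"wz":0},
    {"hand":40,"x":0,"y":0,"z":-0.6,"wx":0,"wy":0,"wz":0},
    {"hand":40,"x":0,"y":0,"z":-0.8,"wx":0,"wy":0,"wz":0},
    {"hand":40,"x":0,"y":0,"z":-0.8,"wx":0,"wy":0,"wz":0},
    {"hand":40,"x":0,"y":0,"z":-0.8,"wx":0,"wy":0,"wz":0},
    {"hand":40,"x":0,"y":0,"z":-0.6,"wx":0,"wy":0,"wz":0},
    {"hand":40,"x":0,"y":0,"z":-0.3,"wx":0,"wy":0,"wz":0}
  ]
}}

```text
time_s: 15.5
position: [0.5578, -0.2508, 0.2411]
tcp_rot: [[0.934, -0.358, 0.003], [-0.358, -0.934, -0.002], [0.003, 0.001, -1.0]]
force: [-0.5, 0.5, -1.8]
opening: 0.639
```

Run:
```python
from h import *
go(.554,.243,.23,-17.4)
c=vision.capture('side'); save('side8',c['image']); np.savez('side8.npz',**c)
a=np.load('scene0.npz');b=np.load('side0.npz')
# mat: cork colour mask ellipse -> ray onto z=.011
for n,c,roi in(('scene',a,(385,445,262,312)),('side',b,(285,335,298,348))):
    u0,u1,v0,v1=roi; im=c['image'][v0:v1,u0:u1]; save('mat_'+n,cv2.resize(im,None,fx=8,fy=8,interpolation=cv2.INTER_CUBIC))
```

```text
t 15.5 pos [ 0.5578 -0.2508  0.2411] yaw -110.9 tz [ 0.003 -0.002 -1.   ] F [-0.5  0.5 -1.8] open 55.6 q [-34.7  28.   83.1  -0.   68.8  76.3]
units [ -7.2  -18.39   0.41] wz -93.5
```

View pics/side8.png

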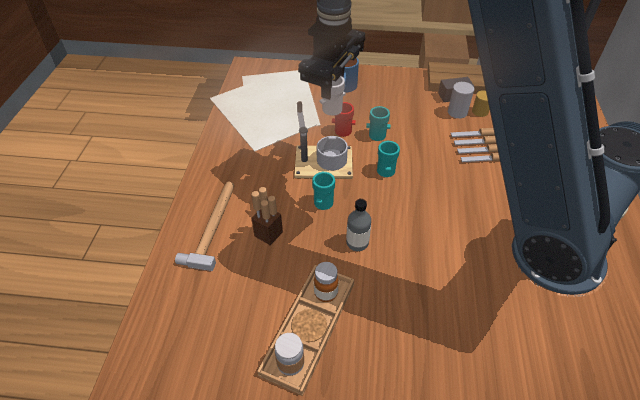

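View pics/mat_scene.png

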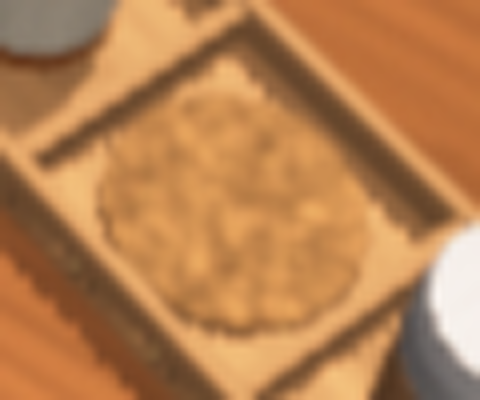

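View pics/mat_side.png

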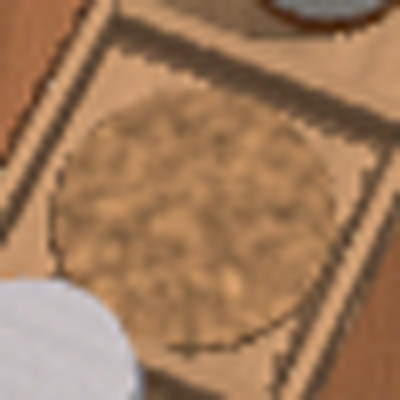

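>>> {"name": "move_arm", "arguments": {
  "moves": [
    {"hand":40,"x":-0.2,"y":-0.5,"z":0,"wx":0,"wy":0,"wz":0},
    {"hand":40,"x":-0.36,"y":-0.9,"z":0,"wx":0,"wy":0,"wz":0},
    {"hand":40,"x":-0.36,"y":-0.9,"z":0,"wx":0,"wy":0,"wz":0},
    {"hand":40,"x":-0.36,"y":-0.9,"z":0,"wx":0,"wy":0,"wz":0},
    {"hand":40,"x":-0.36,"y":-0.9,"z":0,"wx":0,"wy":0,"wz":0},
    {"hand":40,"x":-0.36,"y":-0.9,"z":0,"wx":0,"wy":0,"wz":0},
    {"hand":40,"x":-0.36,"y":-0.9,"z":0,"wx":0,"wy":0,"wz":0},
    {"hand":40,"x":-0.36,"y":-0.9,"z":0,"wx":0,"wy":0,"wz":0},
    {"hand":40,"x":-0.36,"y":-0.9,"z":0,"wx":0,"wy":0,"wz":0},
    {"hand":40,"x":-0.36,"y":-0.9,"z":0,"wx":0,"wy":0,"wz":0},
    {"hand":40,"x":-0.36,"y":-0.9,"z":0,"wx":0,"wy":0,"wz":0},
    {"hand":40,"x":-0.36,"y":-0.9,"z":0,"wx":0,"wy":0,"wz":0},
    {"hand":40,"x":-0.36,"y":-0.9,"z":0,"wx":0,"wy":0,"wz":0},
    {"hand":40,"x":-0.36,"y":-0.9,"z":0,"wx":0,"wy":0,"wz":0},
    {"hand":40,"x":-0.36,"y":-0.9,"z":0,"wx":0,"wy":0,"wz":0},
    {"hand":40,"x":-0.36,"y":-0.9,"z":0,"wx":0,"wy":0,"wz":0},
    {"hand":40,"x":-0.36,"y":-0.9,"z":0,"wx":0,"wy":0,"wz":0},
    {"hand":40,"x":-0.36,"y":-0.9,"z":0,"wx":0,"wy":0,"wz":0},
    {"hand":40,"x":-0.36,"y":-0.9,"z":0,"wx":0,"wy":0,"wz":0},
    {"hand":40,"x":-0.36,"y":-0.9,"z":0,"wx":0,"wy":0,"wz":0}
  ]
}}

```text
time_s: 17.55
position: [0.5481, 0.225, 0.2374]
tcp_rot: [[0.934, -0.357, -0.004], [-0.357, -0.934, -0.0], [-0.003, 0.002, -1.0]]
force: [0.0, -0.6, -1.8]
opening: 0.633
```

>>> {"name": "move_arm", "arguments": {
  "moves": [
    {"hand":40,"x":-0.4,"y":-0.8,"z":0,"wx":0,"wy":0,"wz":0},
    {"hand":40,"x":0,"y":0,"z":0,"wx":0,"wy":0,"wz":-4},
    {"hand":40,"x":0,"y":0,"z":0,"wx":0,"wy":0,"wz":-8},
    {"hand":40,"x":0,"y":0,"z":0,"wx":0,"wy":0,"wz":-8},
    {"hand":40,"x":0,"y":0,"z":0,"wx":0,"wy":0,"wz":-8},
    {"hand":40,"x":0,"y":0,"z":0,"wx":0,"wy":0,"wz":-8},
    {"hand":40,"x":0,"y":0,"z":0,"wx":0,"wy":0,"wz":-8},
    {"hand":40,"x":0,"y":0,"z":0,"wx":0,"wy":0,"wz":-8},
    {"hand":40,"x":0,"y":0,"z":0,"wx":0,"wy":0,"wz":-8},
    {"hand":40,"x":0,"y":0,"z":0,"wx":0,"wy":0,"wz":-8},
    {"hand":40,"x":0,"y":0,"z":0,"wx":0,"wy":0,"wz":-8},
    {"hand":40,"x":0,"y":0,"z":0,"wx":0,"wy":0,"wz":-8},
    {"hand":40,"x":0,"y":0,"z":0,"wx":0,"wy":0,"wz":-5.5},
    {"hand":40,"x":0,"y":0,"z":0,"wx":0,"wy":0,"wz":-4},
    {"hand":40,"x":0,"y":0,"z":0,"wx":0,"wy":0,"wz":0},
    {"hand":40,"x":0,"y":0,"z":0,"wx":0,"wy":0,"wz":0}
  ]
}}

```text
time_s: 19.15
position: [0.5468, 0.246, 0.2379]
tcp_rot: [[0.301, 0.954, -0.002], [0.954, -0.301, -0.0], [-0.001, -0.002, -1.0]]
force: [0.4, 0.0, -1.1]
opening: 0.64
```

Run:
```python
from h import *
a=np.load('scene0.npz');b=np.load('side0.npz')
print('mat',cast(a,414.4-.06,288.25-.06,.011),cast(b,309.3,325.1,.011))
go(.554,.242,.12,-17.4)
print(bot.read_state()['tcp_rot'])
for n in('side','scene','wrist'):
    c=vision.capture(n); save(n+'9',c['image']); np.savez(n+'9.npz',**c)
```

```text
mat [0.55378775 0.24567738 0.011     ] [0.55450164 0.24508306 0.011     ]
t 19.15 pos [0.5468 0.246  0.2379] yaw -17.5 tz [-0.002 -0.    -1.   ] F [ 0.4  0.  -1.1] open 55.7 q [13.6 27.3 84.8  0.  68.  31.1]
units [-0.06  0.33  4.71] wz -0.1
[[ 3.00924433e-01  9.53645384e-01 -2.22864261e-03]
 [ 9.53647488e-01 -3.00925846e-01 -3.20492735e-04]
 [-9.76292582e-04 -2.02889533e-03 -9.99997465e-01]]
```

View pics/side9.png

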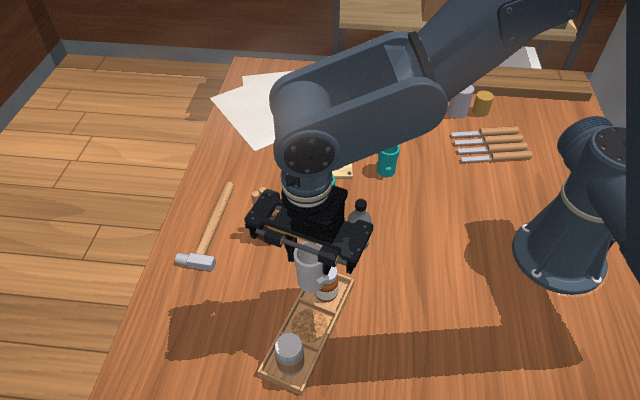

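View pics/scene9.png

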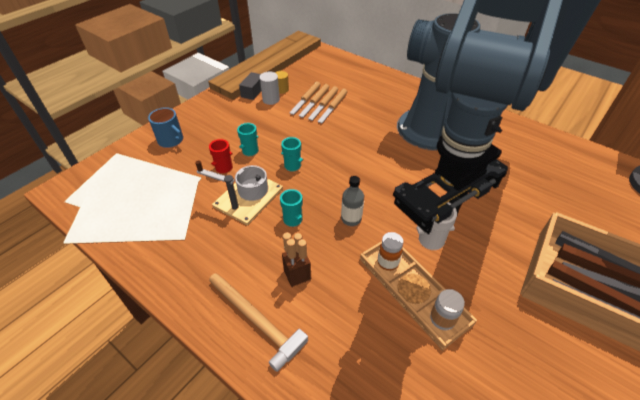

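View pics/wrist9.png

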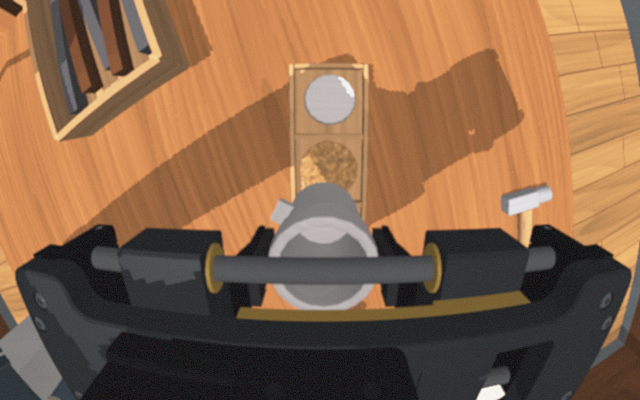

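Run:
```python
from h import *
go(.5544,.245,.075,-17.4)
```

```text
t 19.3 pos [0.5474 0.2459 0.2385] yaw -17.5 tz [-0.001 -0.    -1.   ] F [-0.4 -1.  -1.5] open 55.4 q [13.5 27.3 84.7  0.  68.  31. ]
units [0.05 0.28 6.54] wz -0.1
```

>>> {"name": "move_arm", "arguments": {
  "moves": [
    {"hand":40,"x":0.05,"y":0.28,"z":0,"wx":0,"wy":0,"wz":0},
    {"hand":40,"x":0,"y":0,"z":0.4,"wx":0,"wy":0,"wz":0},
    {"hand":40,"x":0,"y":0,"z":0.7,"wx":0,"wy":0,"wz":0},
    {"hand":40,"x":0,"y":0,"z":0.7,"wx":0,"wy":0,"wz":0},
    {"hand":40,"x":0,"y":0,"z":0.7,"wx":0,"wy":0,"wz":0},
    {"hand":40,"x":0,"y":0,"z":0.7,"wx":0,"wy":0,"wz":0},
    {"hand":40,"x":0,"y":0,"z":0.7,"wx":0,"wy":0,"wz":0},
    {"hand":40,"x":0,"y":0,"z":0.7,"wx":0,"wy":0,"wz":0},
    {"hand":40,"x":0,"y":0,"z":0.6,"wx":0,"wy":0,"wz":0},
    {"hand":40,"x":0,"y":0,"z":0.5,"wx":0,"wy":0,"wz":0},
    {"hand":40,"x":0,"y":0,"z":0.3,"wx":0,"wy":0,"wz":0},
    {"hand":40,"x":0,"y":0,"z":0.2,"wx":0,"wy":0,"wz":0},
    {"hand":40,"x":0,"y":0,"z":0,"wx":0,"wy":0,"wz":0},
    {"hand":40,"x":0,"y":0,"z":0,"wx":0,"wy":0,"wz":0}
  ]
}}

```text
time_s: 20.7
position: [0.5554, 0.2449, 0.0842]
tcp_rot: [[0.3, 0.954, 0.001], [0.954, -0.3, 0.0], [0.001, 0.001, -1.0]]
force: [0.2, -0.1, -0.7]
opening: 0.636
```

Run:
```python
from h import *
go(.5544,.245,.0668,-17.4)
for n in('side','scene'):
    c=vision.capture(n); save(n+'10',c['image']); np.savez(n+'10.npz',**c)
a=np.load('scene10.npz')['image'][215:325,345:485];b=np.load('side10.npz')['image'][230:370,240:380]
save('z10',np.hstack([cv2.resize(a,(400,314)),cv2.copyMakeBorder(cv2.resize(b,(314,314)),0,0,0,0,0)]))
```

```text
t 20.7 pos [0.5554 0.2449 0.0842] yaw -17.5 tz [ 0.001  0.    -1.   ] F [ 0.2 -0.1 -0.7] open 55.3 q [13.3 39.2 91.1 -0.  49.6 30.7]
units [-0.01 -0.04  0.7 ] wz -0.1
```

View pics/z10.png

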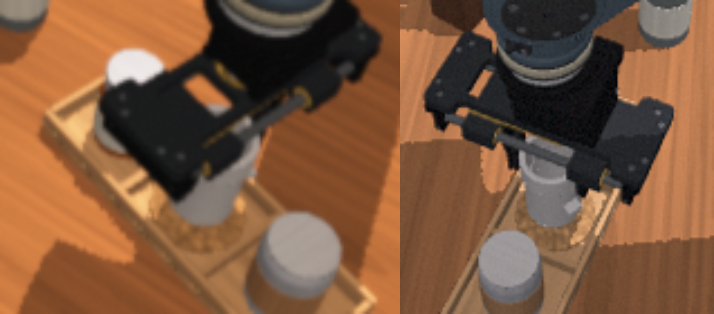

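>>> {"name": "move_arm", "arguments": {
  "moves": [
    {"hand":40,"x":0,"y":-0.04,"z":0.15,"wx":0,"wy":0,"wz":0},
    {"hand":40,"x":0,"y":0,"z":0.15,"wx":0,"wy":0,"wz":0},
    {"hand":40,"x":0,"y":0,"z":0.12,"wx":0,"wy":0,"wz":0},
    {"hand":40,"x":0,"y":0,"z":0.1,"wx":0,"wy":0,"wz":0},
    {"hand":40,"x":0,"y":0,"z":0.06,"wx":0,"wy":0,"wz":0},
    {"hand":40,"x":0,"y":0,"z":0.04,"wx":0,"wy":0,"wz":0},
    {"hand":40,"x":0,"y":0,"z":0,"wx":0,"wy":0,"wz":0}
  ]
}}

```text
time_s: 21.5
position: [0.5539, 0.2451, 0.0681]
tcp_rot: [[0.3, 0.954, -0.0], [0.954, -0.3, -0.0], [-0.0, -0.0, -1.0]]
force: [-0.7, 0.0, -1.7]
opening: 0.639
```

>>> {"name": "move_arm", "arguments": {
  "moves": [
    {"hand":40,"x":0,"y":0,"z":0.02,"wx":0,"wy":0,"wz":0},
    {"hand":40,"x":0,"y":0,"z":0.02,"wx":0,"wy":0,"wz":0},
    {"hand":40,"x":0,"y":0,"z":0,"wx":0,"wy":0,"wz":0}
  ]
}}

```text
time_s: 21.8
position: [0.554, 0.2451, 0.0673]
tcp_rot: [[0.3, 0.954, 0.0], [0.954, -0.3, 0.0], [0.0, 0.0, -1.0]]
force: [-1.1, 0.6, -2.3]
opening: 0.634
```

>>> {"name": "move_arm", "arguments": {
  "moves": [
    {"hand":40,"x":0,"y":0,"z":0.02,"wx":0,"wy":0,"wz":0},
    {"hand":40,"x":0,"y":0,"z":0.02,"wx":0,"wy":0,"wz":0},
    {"hand":40,"x":0,"y":0,"z":0,"wx":0,"wy":0,"wz":0}
  ]
}}

```text
time_s: 22.1
position: [0.5541, 0.2451, 0.0668]
tcp_rot: [[0.3, 0.954, 0.0], [0.954, -0.3, 0.0], [0.0, 0.0, -1.0]]
force: [-0.3, 0.0, 3.0]
opening: 0.632
```

Contact: Fz went from -2 to +3 N. Releasing.

>>> {"name": "move_arm", "arguments": {
  "moves": [
    {"hand":58,"x":0,"y":0,"z":0,"wx":0,"wy":0,"wz":0},
    {"hand":62,"x":0,"y":0,"z":0,"wx":0,"wy":0,"wz":0},
    {"hand":72,"x":0,"y":0,"z":0,"wx":0,"wy":0,"wz":0},
    {"hand":85,"x":0,"y":0,"z":0,"wx":0,"wy":0,"wz":0},
    {"hand":85,"x":0,"y":0,"z":0,"wx":0,"wy":0,"wz":0},
    {"hand":85,"x":0,"y":0,"z":-0.2,"wx":0,"wy":0,"wz":0},
    {"hand":85,"x":0,"y":0,"z":-0.5,"wx":0,"wy":0,"wz":0},
    {"hand":85,"x":0,"y":0,"z":-0.8,"wx":0,"wy":0,"wz":0},
    {"hand":85,"x":0,"y":0,"z":-1,"wx":0,"wy":0,"wz":0},
    {"hand":85,"x":0,"y":0,"z":-1,"wx":0,"wy":0,"wz":0},
    {"hand":85,"x":0,"y":0,"z":-1,"wx":0,"wy":0,"wz":0},
    {"hand":85,"x":0,"y":0,"z":-1,"wx":0,"wy":0,"wz":0},
    {"hand":85,"x":0,"y":0,"z":-1,"wx":0,"wy":0,"wz":0},
    {"hand":85,"x":0,"y":0,"z":-0.5,"wx":0,"wy":0,"wz":0},
    {"hand":85,"x":0,"y":0,"z":0,"wx":0,"wy":0,"wz":0}
  ]
}}

```text
time_s: 23.6
position: [0.5552, 0.2455, 0.2441]
tcp_rot: [[0.3, 0.954, 0.005], [0.954, -0.3, 0.001], [0.003, 0.005, -1.0]]
force: [1.0, 0.2, -0.4]
opening: 0.977
```

Run:
```python
from h import *
go(.5544,.245,.0668,-17.4)
s=bot.read_state()
for n in('side','scene','wrist'):
    c=vision.capture(n); save(n+'11',c['image']); np.savez(n+'11.npz',**c)
c=np.load('wrist11.npz');print('mat proj',wproj(c,s,(.5544,.245,.011)),'rim proj',wproj(c,s,(.5544,.245,.096)))
for n in('side','scene'):
    c=np.load(n+'11.npz');P=pts(c)
    def circ(m):
        q=P[m][:,:2]; A=np.c_[2*q,np.ones(len(q))]; t=np.linalg.lstsq(A,(q**2).sum(1),rcond=None)[0]; return len(q),np.round(t[:2],4),round(float(np.sqrt(t[2]+t[0]**2+t[1]**2)),4)
    print(n,'cup',circ((np.hypot(P[...,0]-.554,P[...,1]-.245)<.035)&(abs(P[...,2]-.096)<.004)))
    for nm,x,y,r in(('jar',.529,.157,.04),('can',.58,.324,.04),('bottle',.47,.021,.03)):
        m=(np.hypot(P[...,0]-x,P[...,1]-y)<r); zt=np.nanmax(P[m][:,2]); m&=P[...,2]>zt-.004; print(nm,zt,circ(m))
    m=(np.hypot(P[...,0]-.63,P[...,1]+.244)<.12)&(P[...,2]>.125);print('knob',m.sum(),P[m].mean(0))
```

```text
t 23.6 pos [0.5552 0.2455 0.2441] yaw -17.4 tz [ 0.005  0.001 -1.   ] F [ 1.   0.2 -0.4] open 85.0 q [13.3 27.4 83.6  0.  68.7 30.8]
units [-0.05 -0.06  7.09] wz -0.0
mat proj (np.float64(321.47525228447836), np.float64(170.33797106273514)) rim proj (np.float64(321.40861594498875), np.float64(185.32380761082044))
side cup (249, array([0.5557, 0.2446]), 0.0249)
jar 0.6203457773314198 (30, array([0.4993, 0.1802]), 0.0042)
can 0.5911960090965972 (68, array([0.5554, 0.2966]), 0.0048)
bottle 0.14930790951030914 (44, array([0.4691, 0.015 ]), 0.0092)
knob 0 [nan nan nan]
scene cup (206, array([0.5542, 0.2447]), 0.0248)
jar 0.6065435985641002 (79, array([0.5268, 0.19  ]), 0.0056)
can 0.5887896062461165 (52, array([0.5552, 0.2965]), 0.0043)
bottle 0.14690173377380933 (60, array([0.4689, 0.0156]), 0.0088)
knob 45 [ 0.65276041 -0.31903869  0.13636117]<stdin>:14: RuntimeWarning: Mean of empty slice.
  ret = um.true_divide(
```

View pics/wrist11.png

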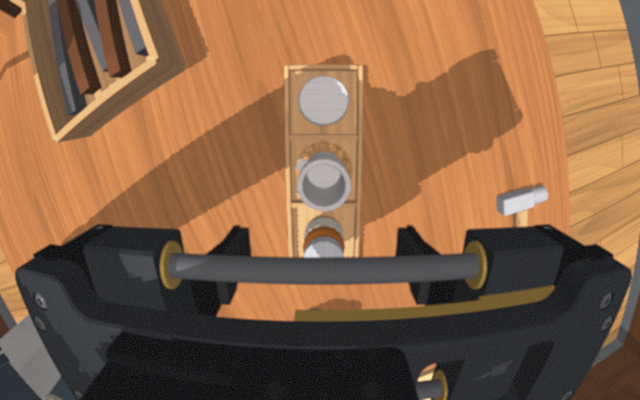

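View pics/scene11.png

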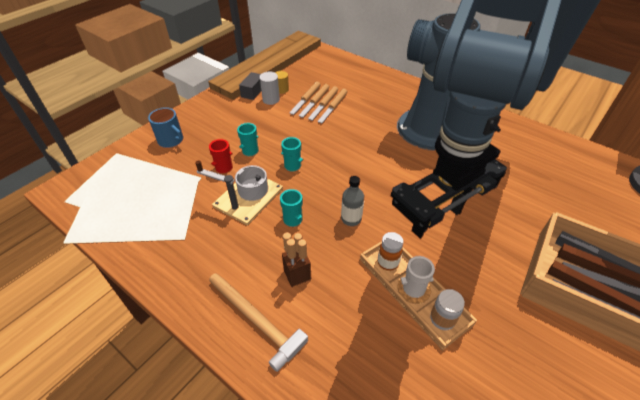

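Run:
```python
from h import *
for n in('side','scene'):
  for k in('0','11'):
    c=np.load(n+k+'.npz');P=pts(c)
    for nm,x,y,r,lo,hi in(('jar',.529,.161,.03,.086,.1),('can',.581,.327,.03,.082,.1),('block',.678,.035,.045,.06,.16)):
        m=(np.hypot(P[...,0]-x,P[...,1]-y)<r)&(P[...,2]>lo)&(P[...,2]<hi); print(n,k,nm,m.sum(),np.round(P[m].mean(0),4))
print(order.hand_in())
```

```text
side 0 jar 354 [0.5297 0.1625 0.0913]
side 0 can 542 [0.5817 0.3274 0.0863]
side 0 block 812 [0.6835 0.0203 0.1036]
side 11 jar 263 [0.5316 0.166  0.0912]
side 11 can 538 [0.5817 0.3275 0.0863]
side 11 block 13 [0.7062 0.0162 0.15  ]
scene 0 jar 292 [0.529  0.1624 0.0901]
scene 0 can 459 [0.5801 0.3279 0.0855]
scene 0 block 772 [0.6898 0.0204 0.1028]
scene 11 jar 295 [0.5292 0.1626 0.0903]
scene 11 can 462 [0.5803 0.3278 0.0855]
scene 11 block 767 [0.6897 0.0204 0.103 ]
the job is handed in; nothing more can be done
None
```

The cup is out of the pot and stands upright on the cork mat, released, and the job was handed in at about 24 s.

- **Keeper arm:** I swung it away by its knob. Measured from the images it ended at about 1.76 rad, against the 1.4 rad asked for.
- **Twist and pull:** I gripped the cup by its collar and turned it 36° clockwise until its ears were about 56° from the tabs. It pulled straight up at about 8 N.
- **Placing:** I lowered it in small steps until contact, with about 5 N pressing, then let go and backed off. The cup's rim centre measures (0.555, 0.2447), within about 1 mm of the mat centre I estimated at (0.5544, 0.245).
- **Other objects:** In the scene view the jar, can, bottle and block were all within about 0.5 mm of where they started.

**Checks that disagreed:** In the last side view the arm hid the keeper knob and most of the tool block. The side view's jar reading differed by up to 4 mm from the start, over fewer visible points, most likely because the gripper or cup covered part of it. For the knob, block and jar I relied on the scene view.

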